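Lock the pastry portion cutter with its pin

TASK

Lock the pastry cutter before it is cleaned: draw the orange-handled lock pin out of its grey rest, set its tip down on the dark bar inside the slot of the steel housing and slide it gently along the bar, never forcing it, until it drops into the bar's unmarked hole. Push it fully home and leave it standing there, let go. Leave the jar, pan and brush where they are.

Things in the scene. Friction and masses are not known exactly. Their poses are not given: they have to be found in the camera images.
- pin_grip (a point): centre of the orange handle of the loose lock pin (about 90 g, it varies). The pin is round: handle 24 mm in diameter and 40 mm tall on top of a steel shank 10 mm in diameter and 52 mm long, its foot chamfered 1 mm. It starts upright in the rest. z axis up along the pin; this point is 72 mm above the tip, and the handle reaches from 20 mm below to 20 mm above it.
- pin_tip (a point): lower end of the pin's shank, on its axis; z axis up along the pin. At the start it stands on the floor of the rest's hole, 16 mm above the bench.
- rest: fixed grey block, 60 x 60 x 40 mm high, with one upright hole 12 mm wide and 24 mm deep in the middle of its top, in which the pin starts. Origin: centre of its underside, on the bench. It stands to the left or to the right of the cutter.
- cutter: fixed pastry portion cutter with a steel housing 80 mm (x) by 240 mm (y), flat top 40 mm above the bench; origin on the bench under the housing's centre, z up, y along the slot in its top. Pressing or shoving the pin with more than 30 N on any part of it spoils it; about 5 N is plenty.
- slot_mid (a point): centre of the slot at the height of the dark bar's flat top, 6 mm below the housing's top, 34 mm above the bench; y along the slot. Slot: 14 mm wide, 90 mm long (y -45 to +45), through a 5 mm top plate. The clamped bar has one round blind hole, 13 mm wide, 20 mm deep, on the centre line at an unmeasured y from -27 to +27 mm: it must be felt. Home, the pin stands on its floor.
- board_mid (a point): middle of the cutter's white cutting board, on its top; the board is 130 mm (x) by 240 mm (y), 22 mm high, on the housing's +x side, with a low fence (38 mm high) on it.
- jar_mid (a point): middle of a loose jar with a yellow lid, 68 mm in diameter, 100 mm high; bystander, on the other side of the cutter from the rest.
- pan_mid (a point): middle of a loose aluminium saucepan, 150 mm in diameter, 85 mm high, its handle towards its +x; bystander.
- brush: loose pastry brush with a wooden handle lying along its x axis, about 200 mm long; bystander.
There are look-alikes about, which are no part of the job. There is more than one size of the part that bears pin_grip; the job needs the smallest.

How it is judged:
On the way, in this order (a step that is already met when the one before it is completed fails the run):
1. the pin is drawn out of the rest (tip above the rest's top) (z of pin_tip in the frame of rest above 0.043 m), for 0.1 s.
2. the pin's tip rests on the bar in the slot, pressing lightly (z of pin_tip in the frame of cutter between 0.031 and 0.0375 m and x of pin_tip in the frame of cutter between -0.007 and 0.007 m and y of pin_tip in the frame of cutter between -0.045 and 0.045 m and contact force between pin and cutter above 0.5 N), for 0.2 s.
At the end, for the whole second after the job is handed in: The pin stands in the bar's hole, its tip within 3 mm of the hole's floor and inside the slot's outline, leaning less than 0.25 rad, let go; jar, pan and brush are within 30 mm of where they were (z of pin_tip in the frame of cutter below 0.017 m and x of pin_tip in the frame of cutter between -0.007 and 0.007 m and y of pin_tip in the frame of cutter between -0.045 and 0.045 m and angle between pin_tip's own z axis and vertical below 0.25 rad and distance of each of jar_mid, pan_mid, brush from where it was at the start of the episode below 0.03 m); the robot touches nothing.
It fails at once if the pin is forced against the cutter with more than 30 N (contact force between pin and cutter above 30 N).
It fails at once if a bystander (jar, pan or brush) is moved by more than 30 mm (distance of any of jar_mid, pan_mid, brush from where it was at the start of the episode above 0.03 m).
It also fails if it takes over 67 s, if anything falls off the work surface, if the arm or the gripper's body presses on something with over 40 N, if the wrist force passes 120 N, or if a joint passes its speed limit or range.

ROBOT

A 6-joint arm with a two-finger parallel gripper is mounted at the origin on the work surface. World frame = base frame: x ahead of the robot, y to its left, z up, the work surface at z = 0. Lengths are in m, angles in rad, forces in N, time in s.
With the tool pointing down it reaches from about 0.3 to 0.775 m from the base axis. Payload 14.6 kg.
Tool frame: the origin (TCP) lies at the very end of the fingers, on their centre line; the grasp point (between the pads) lies 19 mm behind it; z points along the fingers, y is the direction in which the jaws open and shut (so a half turn about z gives the same grasp; the last joint's range is limited). The gripper opens to 94 mm and grips with 3 to 60 N. Pads are 16 mm wide; open, the fingers measure 119 mm over their backs; the gripper's body (75 mm by 177 mm) begins 78 mm behind the grasp point.
Start: joints at [1.222, 0.3, 1.521, -0, 1.321, -0.067], TCP at [0.153, 0.528, 0.205] pointing down, gripper open.
Joint ranges: [-3.03, 3.03], [-0.79, 2.21], [0.23, 2.52], [-1.04, 4.18], [0, 3.07], [-2.55, 2.55]. Speed limits (rad/s): [2.22, 2.22, 2.57, 3.14, 3.14, 3.14].

INTERFACE

Orientations are given as [roll, pitch, yaw] about the fixed x, y, z axes, in that order (R = Rz(yaw) Ry(pitch) Rx(roll)).
In Python, from station import status, camera, ctrl gives the robot as it stands. The module is installed in compiled form; this text tells all that it offers.
- The arm moves only by the shell command python3 -m jog 'ROWS' [FORCE]. ROWS is JSON, a list of rows, each a list of 7 numbers: the shift along the tool's x, y, z each as a share of 1000 mm, from -1 to 1, then the turn, a rotation vector about the tool's x, y, z each as a share of pi/2 rad, from -1 to 1, then the opening, from -1 (shut) to 1 (fully open), so that 0 is half open. A call has 1 to 20 rows; each row is the pose to reach, as a shift and turn from the pose measured when the call began, along the tool's axes at that moment; what a row does not reach only later rows make up. A row lasts 1/10 s, in which the tool goes at most 50 mm and 8.59 degrees, less where a joint would pass 70% of its speed; a pose out of reach is approached as far as the arm can. A call with a number of a shift or a turn outside -1 to 1 is refused whole. A call with a gripper value outside its range is refused whole. The fingers move at their own pace and stop on an object; FORCE is the grip in N (left out, the last holds). Time passes only in rows, so rows that repeat a pose let the fingers close. It gives the time, the measured TCP pose, the force and the opening at its end, in the units of the state.
- status.get_obs(): the state, without advancing time (a new reading comes with each control period).
- camera(name): name is "side" or "top" or "wrist"; returns a dict with "image" (480x640x3 uint8, red, green, blue), "fx", "fy", "cx", "cy" (pixels), "world_from_camera" (4x4, takes a point from camera to world coordinates). Camera axes: x right, y down, z forward; pixel columns grow to the right and rows downward; lengths in m; the calibration is good to about 2 mm. A picture is of the moment at which its call begins. There is no depth.
- ctrl.hand_in(): hands the job in, once; it reports no verdict.
The state is a dict: "time_s": time; "qpos": joint angles; "joint_vel": joint speeds; "tau": joint torques, N m; "ee_pos": TCP position; "eef_rot": TCP orientation; "force": force on the tool from outside, world axes, zero at the start; "moment": the same for the moment, N m; "grip_width": finger opening in m.
Only numpy, scipy, OpenCV 4.12 (cv2) and the standard library are available. Lean on these libraries where they do the work, as an engineer would, in place of code of your own. Each camera call takes 0.05 s, during which the arm holds its last target.

## Working session

There is one attempt and no reset: what is moved stays moved. The work goes in short steps, Python scripts to look and compute and a shell command to move; the robot and the scene stay as the last step left them, time stands still between calls to the robot, and variables do not carry over. Pictures are saved under pics/ and viewed, and the job is handed in when it is done.

```bash
mkdir -p pics; ls
cat > h.py <<'E'
import numpy as np, cv2
from station import status, camera, ctrl
def snap(n,f):
    c=camera(n); cv2.imwrite('pics/'+f+'.png',c['image'][:,:,::-1]); np.savez('pics/'+f+'.npz',**{k:c[k] for k in c}); return c
def ray(f,u,v,z):
    c=np.load('pics/'+f+'.npz'); T=c['world_from_camera']
    d=T[:3,:3]@np.array([(u-c['cx'])/c['fx'],(v-c['cy'])/c['fy'],1]); o=T[:3,3]
    return o+d*(z-o[2])/d[2]
def proj(f,p):
    c=np.load('pics/'+f+'.npz'); T=np.linalg.inv(c['world_from_camera']); q=T[:3,:3]@np.array(p)+T[:3,3]
    return np.array([c['fx']*q[0]/q[2]+c['cx'],c['fy']*q[1]/q[2]+c['cy']])
def crop(f,u0,v0,u1,v1,s,o):
    im=cv2.imread('pics/'+f+'.png')[v0:v1,u0:u1]; cv2.imwrite('pics/'+o+'.png',cv2.resize(im,None,fx=s,fy=s,interpolation=cv2.INTER_CUBIC))
E
python3 - <<'E'
from h import *
for n in ['side','top','wrist']: c=snap(n,n+'0'); print(n,c['world_from_camera'].round(3).tolist(),c['fx'])
print(status.get_obs())
E
```

```text
pics
side [[-0.899, -0.246, 0.361, -0.038], [-0.437, 0.472, -0.766, 1.172], [0.018, -0.847, -0.532, 0.897], [0.0, 0.0, 0.0, 1.0]] 624.5519205312056
top [[-0.068, -0.978, 0.198, 0.228], [-0.998, 0.067, -0.012, 0.001], [-0.002, -0.199, -0.98, 1.54], [0.0, 0.0, 0.0, 1.0]] 597.7477292234261
wrist [[0.278, 0.931, 0.237, 0.085], [0.961, -0.269, -0.07, 0.548], [-0.001, 0.247, -0.969, 0.384], [0.0, 0.0, 0.0, 1.0]] 388.4859080925399
{'time_s': 0.15, 'qpos': array([ 1.22240647e+00,  3.00327387e-01,  1.52140222e+00,  4.78394669e-09,
        1.32069397e+00, -6.65766674e-02]), 'joint_vel': array([ 0.00118094, -0.00328112, -0.0027566 ,  0.00153288,  0.00335536,
        0.00097329]), 'tau': array([ 2.29144884e-03, -5.31966770e+01, -3.52811873e+01,  7.08915177e-02,
        2.36243958e-02,  8.73421271e-06]), 'ee_pos': array([0.15288131, 0.52813345, 0.20504083]), 'eef_rot': array([-3.14076357e+00, -5.52839404e-05,  2.85977944e+00]), 'force': array([0.14588753, 0.19860178, 0.17415562]), 'moment': array([ 0.02224609,  0.02225975, -0.02543232]), 'grip_width': 0.09385039542575771}
```

View pics/top0.png

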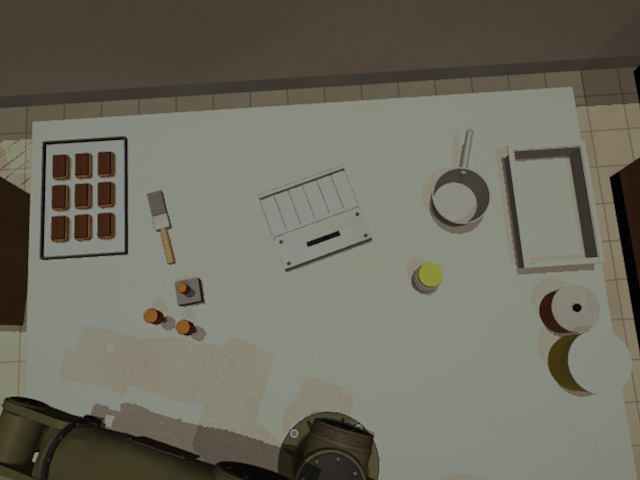

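View pics/side0.png

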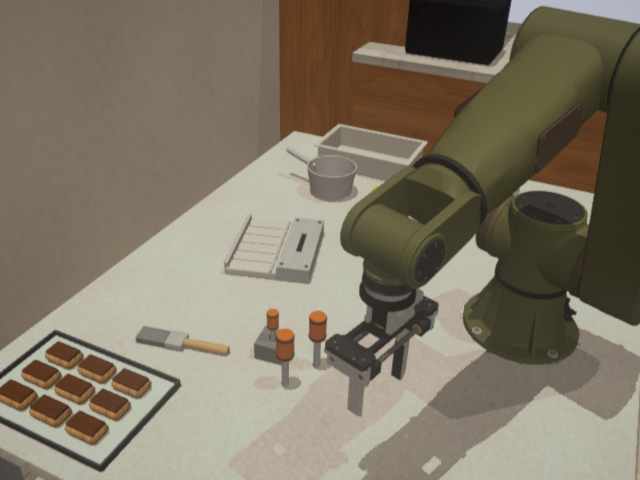

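View pics/wrist0.png

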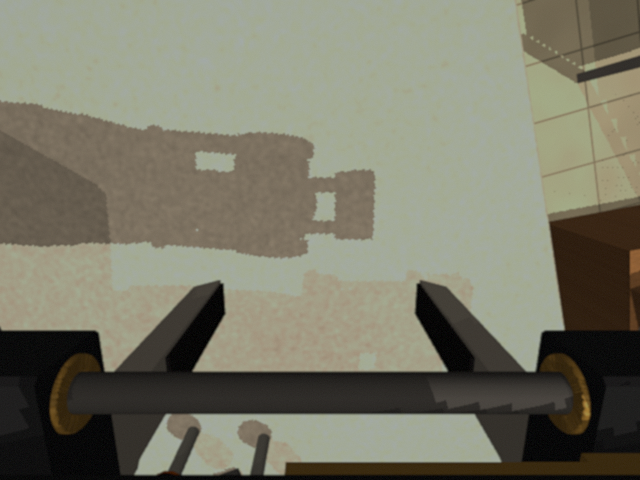

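The top view shows three orange-handled pins: one in the grey rest at (183,289), and two standing free at (153,316) and (185,327). In the side view they are at (273,319), (285,345) and (318,326). The one in the rest looks smallest and fits the description. I'll check it in closer crops.

Run:
```python
from h import *
crop('top0',130,260,230,350,8,'c1'); crop('side0',220,290,350,390,6,'c2'); crop('top0',250,160,380,275,6,'c3')
crop('side0',210,200,340,290,6,'c4')
```

```text
(no output)
```

View pics/c1.png

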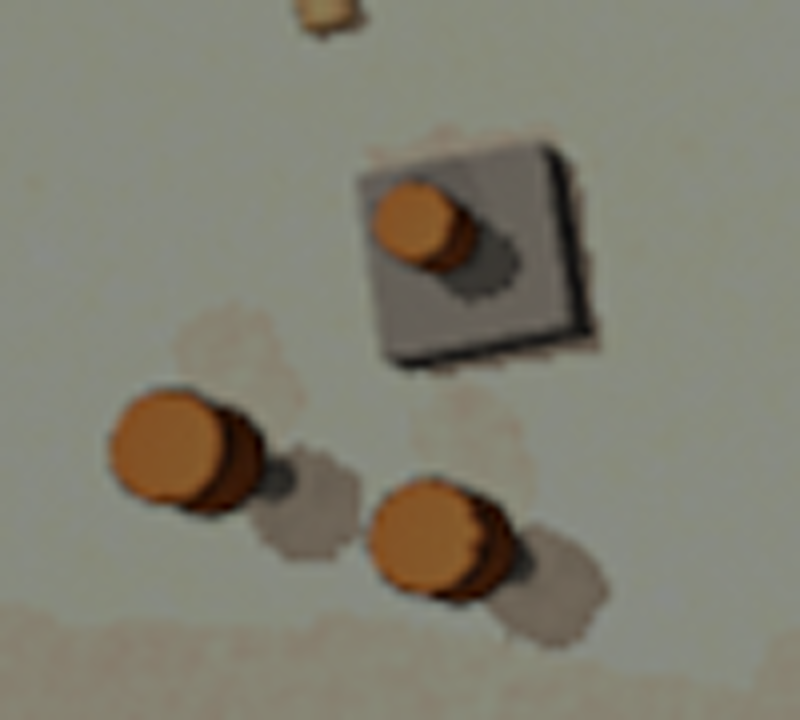

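View pics/c2.png

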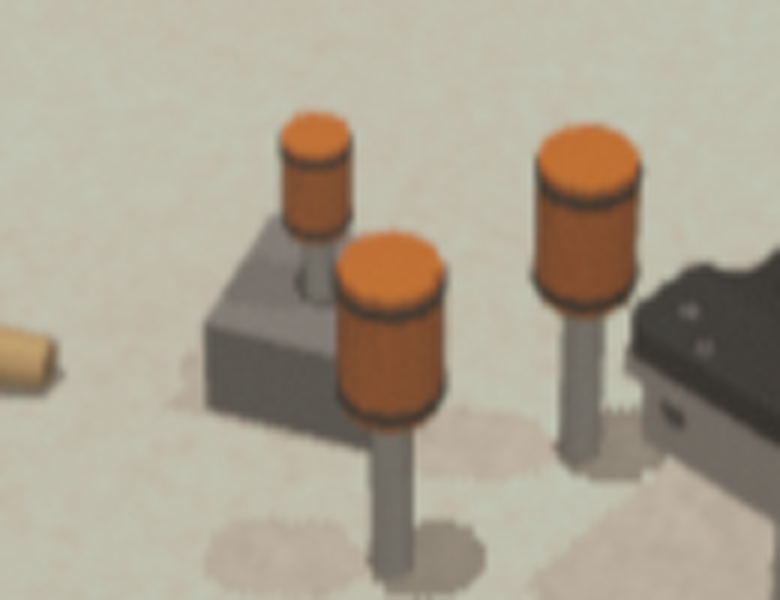

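View pics/c3.png

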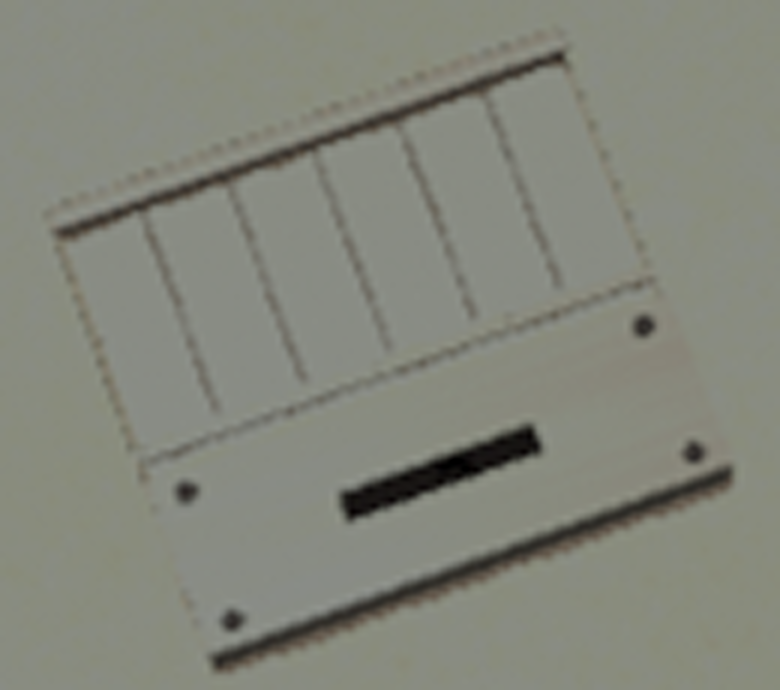

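View pics/c4.png

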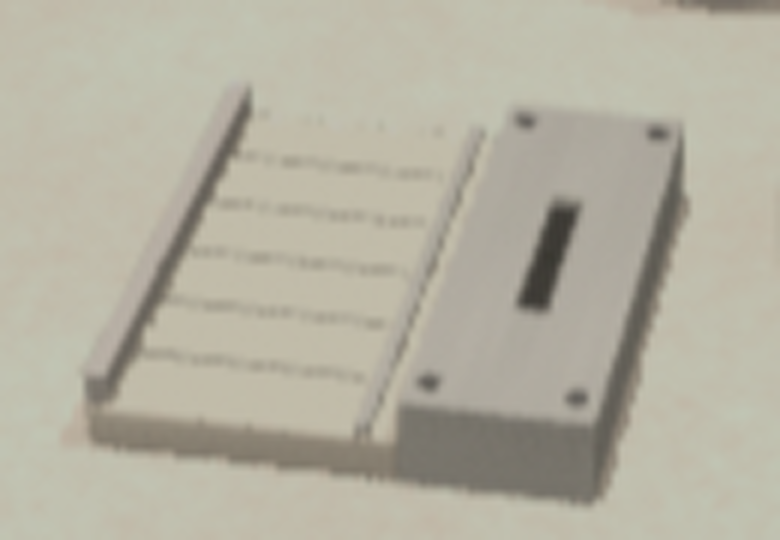

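Run:
```python
from h import *
t=lambda x,y,z,o=(130,260),s=8,f='top0': ray(f,x/s+o[0],y/s+o[1],z)[:2]
print('pin top',t(413,222,.108),'side',ray('side0',316/6+220,134/6+290,.108))
print('others',t(168,446,.15),t(425,537,.15))
# rest top corners
R=[t(*p,.04) for p in [(360,178),(545,145),(580,328),(392,356)]]
print('rest ctr',np.mean(R,0),[np.linalg.norm(R[i]-R[i-1]).round(4) for i in range(4)])
c=lambda x,y,z:t(x,y,z,(250,160),6)
S=[c(*p,.04) for p in [(643,325),(695,452),(232,620),(186,491)]]
print('screw ctr',np.mean(S,0)); 
for p in S: print(p)
L=[c(*p,.04) for p in [(340,492),(350,521),(542,452),(533,424)]]
print('slot ctr',np.mean(L,0),[np.linalg.norm(L[i]-L[i-1]).round(4) for i in range(4)])
d=(S[3]+S[2]-S[0]-S[1]);print('y axis ang (deg)',np.degrees(np.arctan2(d[1],d[0])),np.linalg.norm(d)/2)
sd=lambda x,y,z:t(x,y,z,(210,200),6,'side0')
S2=[sd(*p,.04) for p in [(525,121),(657,133),(577,398),(429,382)]];print('side screws',np.mean(S2,0))
d=(S2[3]+S2[2]-S2[0]-S2[1]);print(np.degrees(np.arctan2(d[1],d[0])),np.linalg.norm(d)/2)
print('side slot',np.mean([sd(*p,.04) for p in [(554,201),(580,205),(545,310),(517,307)]],0))
print('jar',t(430,272,.1,(0,0),1))
```

```text
pin top [0.44328998 0.32346084] side [0.44171373 0.32738894 0.108     ]
others [0.3764004  0.38640586] [0.34504426 0.31260778]
rest ctr [0.44293073 0.32126486] [np.float64(0.0578), np.float64(0.0591), np.float64(0.0596), np.float64(0.0594)]
screw ctr [ 0.55580254 -0.02736131]
[ 0.61429213 -0.11928008]
[ 0.55676778 -0.13697223]
[0.49744556 0.0652137 ]
[0.55470468 0.08159336]
slot ctr [ 0.55541345 -0.02795899] [np.float64(0.0879), np.float64(0.0134), np.float64(0.0875), np.float64(0.0129)]
y axis ang (deg) 106.43699455101957 0.21011684642478154
side screws [ 0.55413948 -0.02548254]
106.4583113273688 0.2094345621103181
side slot [ 0.55291469 -0.02315807]
jar [ 0.4416132 -0.2797882]
```

The crops confirm the pin in the rest is the smallest: its handle is about 70 px wide, against about 100 px for the other two. It also stands at the rest's centre. The jaws already open along 74°, which clears the two larger pins. I'll move above it and refine the position with the wrist camera.

```bash
cat >> h.py <<'E'
from scipy.spatial.transform import Rotation as Rn
def shift(target,yaw=None):
    o=status.get_obs(); R=Rn.from_euler('xyz',o['eef_rot']); s=R.inv().apply(np.array(target)-o['ee_pos'])
    out=[s.round(5).tolist()]
    T=Rn.from_euler('xyz',[np.pi,0,o['eef_rot'][2] if yaw is None else yaw]); out.append(((R.inv()*T).as_rotvec()/(np.pi/2)).round(5).tolist())
    return out
E
python3 -c "
from h import *
print(shift([.4427,.3240,.2]))"
```

```text
[[-0.33516, -0.11548, 0.00512], [-0.00053, -4e-05, 0.0]]
```

```bash
python3 -m jog '[[-0.335,-0.1155,0.005,0,0,0,0.3],[-0.335,-0.1155,0.005,0,0,0,0.3],[-0.335,-0.1155,0.005,0,0,0,0.3],[-0.335,-0.1155,0.005,0,0,0,0.3],[-0.335,-0.1155,0.005,0,0,0,0.3],[-0.335,-0.1155,0.005,0,0,0,0.3],[-0.335,-0.1155,0.005,0,0,0,0.3],[-0.335,-0.1155,0.005,0,0,0,0.3],[-0.335,-0.1155,0.005,0,0,0,0.3],[-0.335,-0.1155,0.005,0,0,0,0.3],[-0.335,-0.1155,0.005,0,0,0,0.3]]' 20; python3 -c "
from h import *
snap('wrist','w1');snap('side','s1');o=status.get_obs();print(o['ee_pos'],o['eef_rot'],o['grip_width'],o['force'])
print(proj('w1',[.4427,.324,.108]),proj('w1',o['ee_pos']))"
```

```text
time_s: 1.25
ee_pos: [0.4416, 0.3249, 0.2002]
eef_rot: [-3.141, -0.0, 2.861]
force: [-0.3, -0.0, -0.3]
grip_width: 0.061
[0.44177068 0.32480254 0.20026564] [-3.14090614e+00  2.37875249e-05  2.86135452e+00] 0.06148377996594053 [ 0.40512979  0.11043282 -0.15835689]
[318.61089288 251.70789506] [319.0154122 297.8738664]
```

View pics/w1.png

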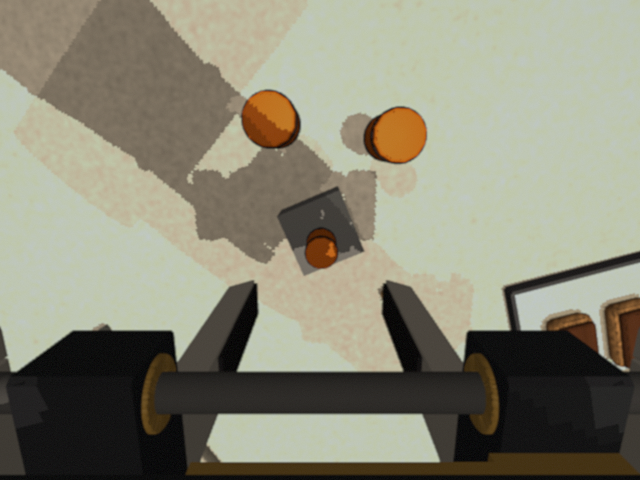

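View pics/s1.png

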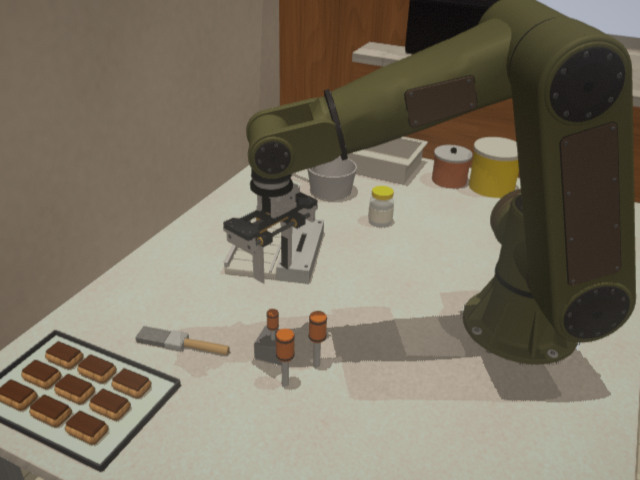

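The wrist view shows the small pin in the rest at about (321,250), between the fingers, with both large pins well clear at (270,119) and (398,135). An enlarged crop will give a closer pixel position.

```bash
python3 -c "
from h import *
crop('w1',270,180,370,280,6,'c5')"
```

```text
(no output)
```

View pics/c5.png

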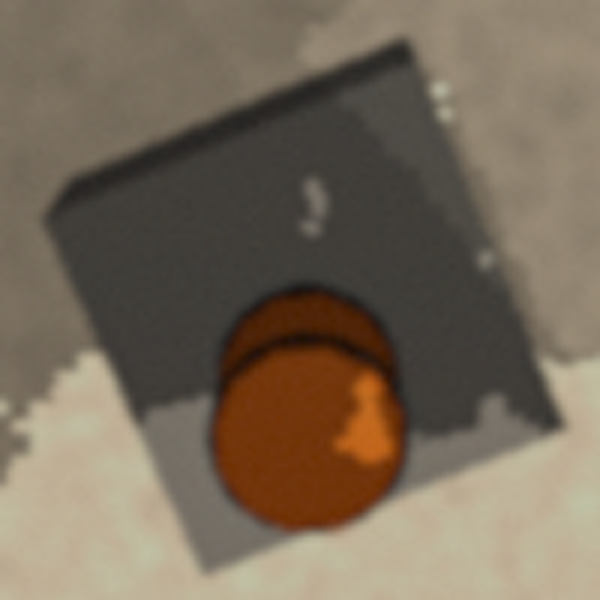

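The handle's top is centred at crop (311,435), which is image (321.8,252.5), and it is about 32 px across.

```bash
python3 -c "
from h import *
p=ray('w1',321.8,252.5,.108);print(p, shift([p[0],p[1],.069]))
a=ray('w1',321.8-16,252.5,.108);b=ray('w1',321.8+16,252.5,.108);print(np.linalg.norm(a-b))"
```

```text
[0.44390375 0.32604866 0.108     ] [[-0.0017, 0.00188, 0.13126], [-0.00044, 2e-05, -0.0]]
0.02309685762119448
```

```bash
python3 -m jog '[[-0.0015,0.0015,0.04,0,0,0,0.3],[-0.0015,0.0015,0.08,0,0,0,0.3],[-0.0015,0.0015,0.11,0,0,0,0.3],[-0.0015,0.0015,0.131,0,0,0,0.3],[-0.0015,0.0015,0.131,0,0,0,0.3],[-0.0015,0.0015,0.131,0,0,0,0.3]]' 20; python3 -c "
from h import *
snap('wrist','w2')"
```

```text
time_s: 1.95
ee_pos: [0.4435, 0.3263, 0.07]
eef_rot: [-3.141, 0.0, 2.862]
force: [0.0, 0.7, 0.3]
grip_width: 0.061
```

View pics/w2.png

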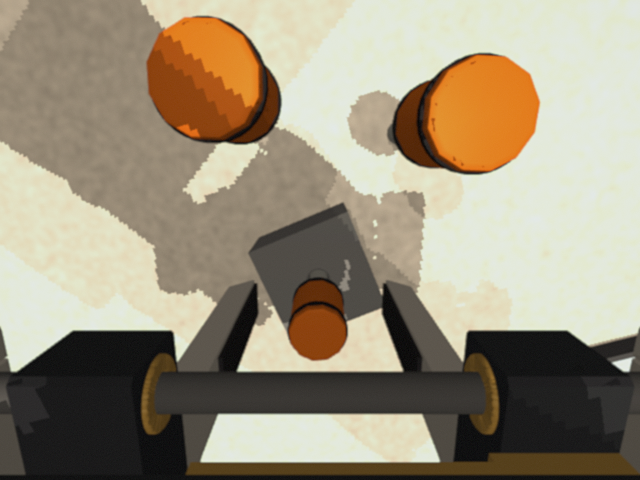

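The handle now lies between the pads, with its top centre at about (318,331). Next I'll work out its offset in the tool frame, then close on it.

```bash
python3 -c "
from h import *
o=status.get_obs();p=ray('w2',318,331,.108);print(p,shift(p))
print(proj('w2',[*o['ee_pos'][:2],.108]))"
python3 -m jog '[[0,0,0,0,0,0,-0.2],[0,0,0,0,0,0,-0.4],[0,0,0,0,0,0,-0.6],[0,0,0,0,0,0,-0.7],[0,0,0,0,0,0,-0.7],[0,0,0,0,0,0,-0.8],[0,0,0,0,0,0,-0.8],[0,0,0,0,0,0,-0.8],[0,0,0,0,0,0,-0.8]]' 20; python3 -c "
from h import *
snap('wrist','w3')"
```

```text
[0.44259695 0.32614416 0.108     ] [[0.00116, -0.00061, -0.03734], [0.00042, 0.00076, 0.0]]
[319.61493154 333.78481805]
time_s: 2.9
ee_pos: [0.444, 0.3264, 0.0707]
eef_rot: [3.141, 0.001, 2.862]
force: [-0.0, -1.7, 2.5]
grip_width: 0.0235
```

View pics/w3.png

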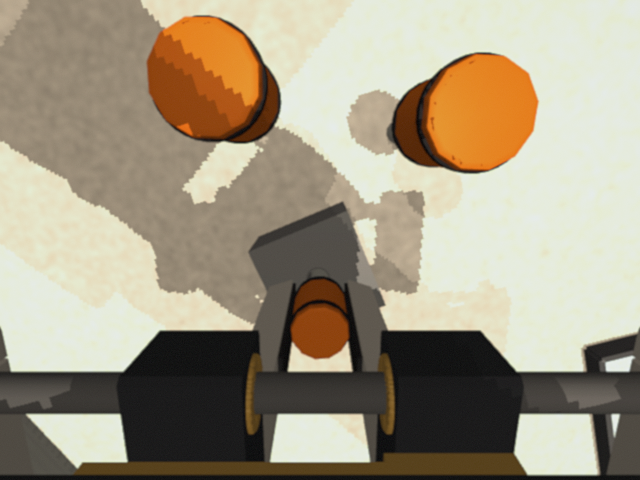

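The pin is gripped at width 23.5 mm. Now I'll lift it straight up.

```bash
python3 -m jog '[[0,0,-0.02,0,0,0,-0.8],[0,0,-0.05,0,0,0,-0.8],[0,0,-0.09,0,0,0,-0.8],[0,0,-0.12,0,0,0,-0.8],[0,0,-0.12,0,0,0,-0.8],[0,0,-0.12,0,0,0,-0.8]]'; python3 -c "
from h import *
print(shift([.5458,.0074,.19],3.428), status.get_obs()['force'])"
```

```text
time_s: 3.55
ee_pos: [0.4437, 0.3264, 0.1903]
eef_rot: [3.141, 0.001, 2.862]
force: [0.4, 0.5, -1.7]
grip_width: 0.0235
[[-0.18616, -0.27841, 0.00034], [0.00025, 0.00093, -0.36028]] [ 0.39961159  0.51750537 -1.65189612]
```

```bash
python3 -m jog '[[-0.186,-0.2785,0,0,0.001,-0.36,-0.8],[-0.186,-0.2785,0,0,0.001,-0.36,-0.8],[-0.186,-0.2785,0,0,0.001,-0.36,-0.8],[-0.186,-0.2785,0,0,0.001,-0.36,-0.8],[-0.186,-0.2785,0,0,0.001,-0.36,-0.8],[-0.186,-0.2785,0,0,0.001,-0.36,-0.8],[-0.186,-0.2785,0,0,0.001,-0.36,-0.8],[-0.186,-0.2785,0,0,0.001,-0.36,-0.8],[-0.186,-0.2785,0,0,0.001,-0.36,-0.8],[-0.186,-0.2785,0,0,0.001,-0.36,-0.8]]'; python3 -c "
from h import *
snap('wrist','w4');snap('side','s4');o=status.get_obs();print(o['force'],proj('w4',o['ee_pos']+[0,0,-.0545]))
crop('s4',180,120,380,290,4,'s4c')"
```

```text
time_s: 4.55
ee_pos: [0.5451, 0.0083, 0.1893]
eef_rot: [3.14, -0.002, -2.855]
force: [-0.7, -0.3, -1.0]
grip_width: 0.0234
[-0.53054626  0.34504898 -0.04982695] [320.34236788 265.9295501 ]
```

View pics/w4.png

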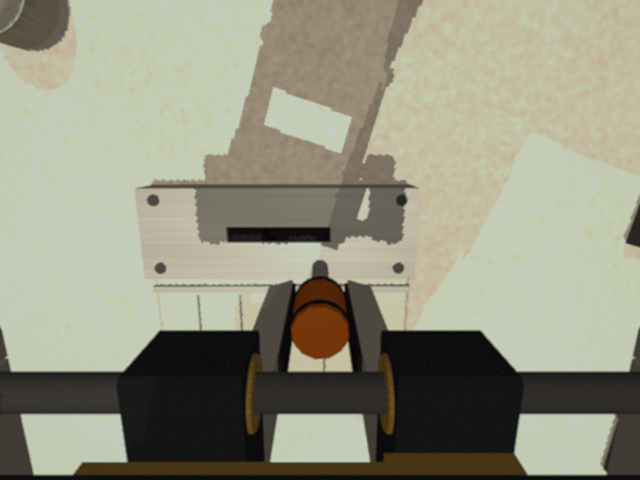

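View pics/s4c.png

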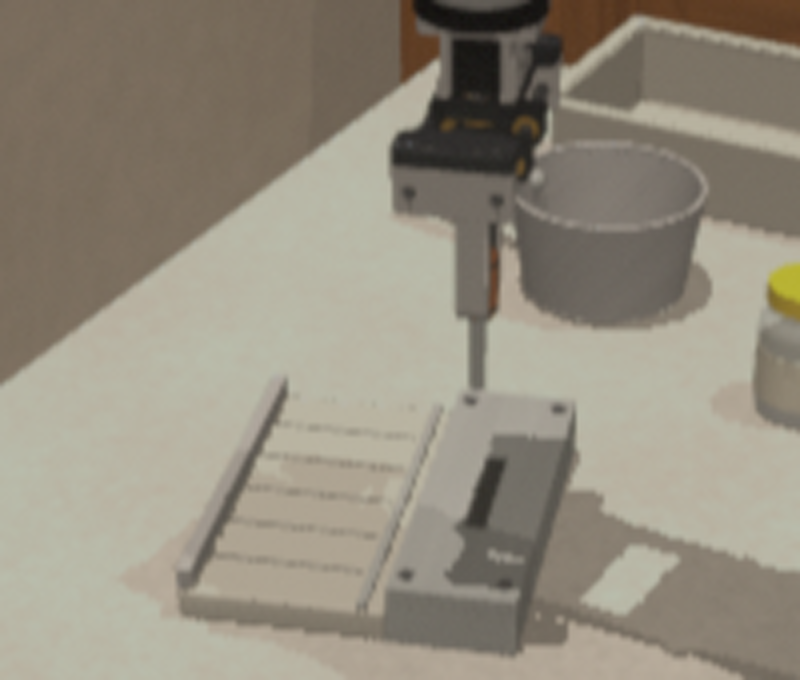

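The wrist view shows the slot at about (228..330, 228..241), level in the image, with the pin tip at (320,265). I'll take closer crops.

```bash
python3 -c "
from h import *
crop('w4',215,215,345,285,6,'c6')
im=cv2.imread('pics/w4.png')[215:285,215:345]; cv2.imwrite('pics/c7.png',cv2.resize(np.clip(im.astype(float)*5,0,255).astype(np.uint8),None,fx=6,fy=6,interpolation=cv2.INTER_CUBIC))
S=[ray('w4',u,v,.04)[:2] for u,v in [(153,200),(401,200),(398,268),(160,268)]]
print(np.mean(S,0)); d=S[1]+S[2]-S[0]-S[3]; print(np.degrees(np.arctan2(d[1],d[0])),np.linalg.norm(d)/2)
"
```

```text
[ 0.55628783 -0.0258823 ]
106.41866540334583 0.20974987616079926
```

View pics/c6.png

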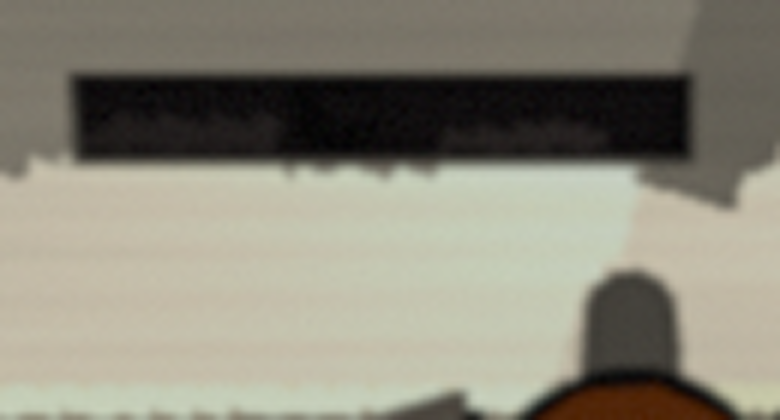

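View pics/c7.png

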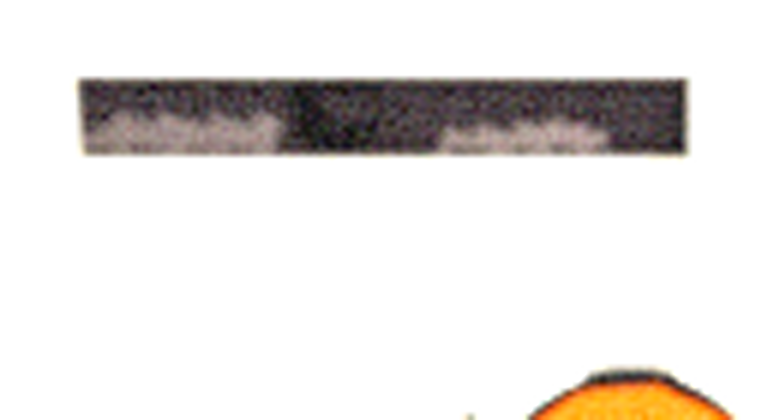

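The crop shows the slot spanning x 80..688 (90 mm) with the pin tip at crop (631,314). There is a slightly darker patch near crop x≈333, about y = −7.5 mm, which I'll treat only as a hint; sliding will tell. The slot centre is roughly (0.556, −0.0256). I'll descend to just above the housing at y≈+33.

```bash
python3 -c "
from h import *
print(shift([.5466,.0060,.105],3.4284))"
```

```text
[[-0.00063, -0.00302, 0.08487], [0.00051, -0.00047, 0.00051]]
```

```bash
python3 -m jog '[[-0.0005,-0.003,0.03,0,0,0,-0.8],[-0.0005,-0.003,0.06,0,0,0,-0.8],[-0.0005,-0.003,0.08,0,0,0,-0.8],[-0.0005,-0.003,0.085,0,0,0,-0.8],[-0.0005,-0.003,0.085,0,0,0,-0.8],[-0.0005,-0.003,0.085,0,0,0,-0.8]]'; python3 -c "
from h import *
snap('wrist','w5');snap('side','s5');o=status.get_obs();print(o['force'],o['ee_pos'],proj('w5',o['ee_pos']+[0,0,-.0545]))
crop('s5',240,180,340,260,8,'s5c');crop('w5',160,180,400,360,3,'w5c')"
```

```text
time_s: 5.25
ee_pos: [0.547, 0.0064, 0.1061]
eef_rot: [3.141, 0.001, -2.853]
force: [0.2, -0.2, -0.4]
grip_width: 0.0234
[ 0.69536297  0.1732111  -1.22622357] [0.54704445 0.00616891 0.10613312] [319.49759025 264.99855503]
```

View pics/w5c.png

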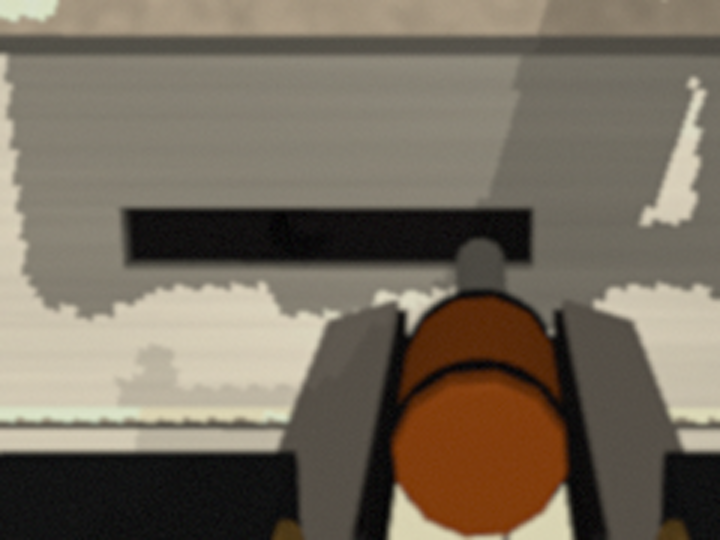

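View pics/s5c.png

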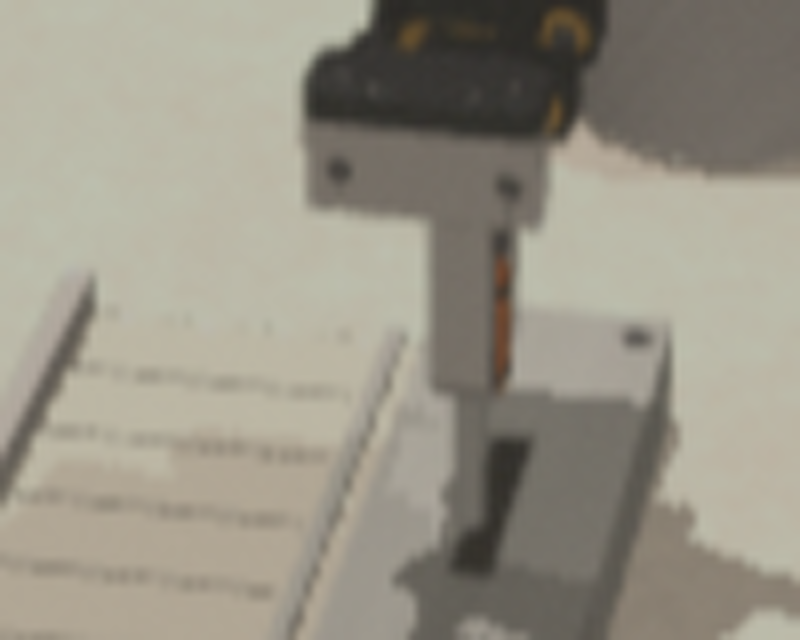

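```bash
python3 -c "
from h import *
o=status.get_obs();ax=np.radians(16.43);ex=np.array([np.cos(ax),np.sin(ax)]);ey=np.array([-ex[1],ex[0]])
C=np.mean([ray('w5',u,v,.04)[:2] for u,v in [(202.3,249.3),(337,249.3),(337,267.7),(202.3,267.7)]],0);print('C',C)
w=ray('w5',270,249.3,.04)-ray('w5',270,267.7,.04);print('width',np.linalg.norm(w))
l=ray('w5',202.3,258,.04)-ray('w5',337,258,.04);print('len',np.linalg.norm(l))
t=ray('w5',320.3,267,o['ee_pos'][2]-.0545)[:2];print('tip',t,'tcp',o['ee_pos'][:2])
for q in (t,o['ee_pos'][:2]): print('local',(q-C)@ex,(q-C)@ey)
"
```

```text
C [ 0.55550375 -0.02537564]
width 0.012532055468233093
len 0.08817110201468054
tip [0.54815769 0.00702419] tcp [0.54704445 0.00616891]
local 0.0021179950332991583 0.03315460328741495
local 0.0008083095900398307 0.0326491196757677
```

The tip reads 0.8 to 2.1 mm too far along cutter +x. I'll shift about 1.3 mm back and lower towards the slot in steps, watching the force.

```bash
python3 -m jog '[[0.0013,0,0.004,0,0,0,-0.8],[0.0013,0,0.006,0,0,0,-0.8],[0.0013,0,0.008,0,0,0,-0.8],[0.0013,0,0.008,0,0,0,-0.8],[0.0013,0,0.008,0,0,0,-0.8]]'; python3 -m jog '[[0,0,0.001,0,0,0,-0.8],[0,0,0.001,0,0,0,-0.8]]';python3 -m jog '[[0,0,0.001,0,0,0,-0.8],[0,0,0.001,0,0,0,-0.8]]'
```

```text
time_s: 5.85
ee_pos: [0.5458, 0.0058, 0.0981]
eef_rot: [3.141, 0.001, -2.854]
force: [0.6, -0.2, -0.9]
grip_width: 0.0239
time_s: 6.05
ee_pos: [0.5458, 0.0058, 0.097]
eef_rot: [3.141, 0.001, -2.854]
force: [-0.1, 0.6, -1.2]
grip_width: 0.0234
time_s: 6.25
ee_pos: [0.5457, 0.0058, 0.0958]
eef_rot: [3.141, 0.001, -2.854]
force: [0.1, -0.4, -0.7]
grip_width: 0.0236
```

```bash
for i in 1 2 3; do python3 -m jog '[[0,0,0.001,0,0,0,-0.8],[0,0,0.001,0,0,0,-0.8]]' | grep -E 'ee_pos|force'; done
```

```text
ee_pos: [0.5456, 0.0058, 0.0947]
force: [0.2, -0.4, -0.1]
ee_pos: [0.5455, 0.0058, 0.0935]
force: [-0.8, 1.2, -1.1]
ee_pos: [0.5455, 0.0058, 0.0924]
force: [-0.1, 0.1, -0.9]
```

```bash
for i in 1 2 3; do python3 -m jog '[[0,0,0.001,0,0,0,-0.8],[0,0,0.001,0,0,0,-0.8]]' | grep -E 'ee_pos|force'; done
```

```text
ee_pos: [0.5454, 0.0058, 0.0912]
force: [-0.7, -0.3, -0.9]
ee_pos: [0.5453, 0.0058, 0.0901]
force: [0.6, 0.4, -0.5]
ee_pos: [0.5452, 0.0058, 0.0889]
force: [0.6, 0.2, -1.8]
```

The tip is below the housing top with no contact, so it is inside the slot. Next I'll feel both side walls gently to centre it.

```bash
for i in 1 2 3; do python3 -m jog '[[0.0005,0,0,0,0,0,-0.8],[0.0005,0,0,0,0,0,-0.8]]' | grep -E 'ee_pos|force'; done
```

```text
ee_pos: [0.5448, 0.0056, 0.0889]
force: [-0.4, -0.7, -0.6]
ee_pos: [0.5442, 0.0055, 0.0889]
force: [0.1, -0.3, -1.3]
ee_pos: [0.5437, 0.0053, 0.0889]
force: [-0.3, -0.0, -0.7]
```

```bash
for i in 1 2 3; do python3 -m jog '[[0.0005,0,0,0,0,0,-0.8],[0.0005,0,0,0,0,0,-0.8]]' | grep -E 'ee_pos|force'; done
```

```text
ee_pos: [0.5434, 0.0052, 0.089]
force: [0.9, 0.2, -1.1]
ee_pos: [0.543, 0.0051, 0.0891]
force: [2.2, 1.0, -2.0]
ee_pos: [0.5428, 0.005, 0.0892]
force: [2.5, 2.1, -3.0]
```

One wall was met at about TCP (0.5436, 0.0053). Now the other side.

```bash
python3 -m jog '[[-0.001,0,0,0,0,0,-0.8],[-0.002,0,0,0,0,0,-0.8],[-0.003,0,0,0,0,0,-0.8],[-0.003,0,0,0,0,0,-0.8],[-0.003,0,0,0,0,0,-0.8]]'| grep -E 'ee_pos|force'; for i in 1 2 3 ; do python3 -m jog '[[-0.0005,0,0,0,0,0,-0.8],[-0.0005,0,0,0,0,0,-0.8]]' | grep -E 'ee_pos|force'; done
```

```text
ee_pos: [0.5455, 0.0059, 0.0891]
force: [-0.1, 0.4, -0.8]
ee_pos: [0.546, 0.006, 0.0891]
force: [0.4, 0.2, -1.2]
ee_pos: [0.5465, 0.0062, 0.0891]
force: [-0.7, -0.4, -2.1]
ee_pos: [0.5471, 0.0063, 0.0891]
force: [0.2, 0.3, -1.5]
```

```bash
for i in 1 2 3 ; do python3 -m jog '[[-0.0005,0,0,0,0,0,-0.8],[-0.0005,0,0,0,0,0,-0.8]]' | grep -E 'ee_pos|force'; done
```

```text
ee_pos: [0.5476, 0.0064, 0.0891]
force: [-0.7, -0.6, -0.7]
ee_pos: [0.5479, 0.0065, 0.089]
force: [-1.1, -1.3, -0.2]
ee_pos: [0.5482, 0.0067, 0.089]
force: [-2.9, -0.7, -0.0]
```

The two walls are 4.1 mm apart, against 4 mm expected. The centre is at TCP x≈0.5456 here. I'll centre, then lower onto the bar.

```bash
python3 -m jog '[[0.001,0,0,0,0,0,-0.8],[0.002,0,0,0,0,0,-0.8],[0.0027,0,0,0,0,0,-0.8],[0.0027,0,0,0,0,0,-0.8],[0.0027,0,0,0,0,0,-0.8]]'| grep -E 'ee_pos|force|rot'; for i in 1 2 3 ; do python3 -m jog '[[0,0,0.0005,0,0,0,-0.8],[0,0,0.0005,0,0,0,-0.8]]' | grep -E 'ee_pos|force'; done
```

```text
ee_pos: [0.5457, 0.0059, 0.089]
eef_rot: [3.141, -0.0, -2.854]
force: [-0.2, 0.6, -1.2]
ee_pos: [0.5458, 0.0059, 0.0887]
force: [-0.7, 0.4, 2.0]
ee_pos: [0.546, 0.006, 0.0887]
force: [-1.8, 0.5, 5.6]
ee_pos: [0.5461, 0.0059, 0.0887]
force: [-3.0, 0.1, 6.0]
```

The tip is on the bar at TCP z 0.0887 with about 6 N on it. Now I'll slide along −y with light pressure.

```bash
python3 -m jog '[[0.0004,-0.001,0.0002,0,0,0,-0.8],[0.0004,-0.002,0.0002,0,0,0,-0.8],[0.0004,-0.003,0.0002,0,0,0,-0.8]]'| grep -E 'ee_pos|force'; for i in 1 2 ; do python3 -m jog '[[0.0001,-0.001,0.0003,0,0,0,-0.8],[0.0001,-0.002,0.0003,0,0,0,-0.8],[0.0001,-0.003,0.0003,0,0,0,-0.8]]'| grep -E 'ee_pos|force'; done
```

```text
ee_pos: [0.5467, 0.0031, 0.0887]
force: [-1.4, 3.7, 5.0]
ee_pos: [0.5477, 0.0004, 0.0887]
force: [-1.1, 3.6, 6.1]
ee_pos: [0.5487, -0.0024, 0.0887]
force: [-0.3, 3.8, 6.0]
```

```bash
python3 -m jog '[[0.0006,-0.001,0.0002,0,0,0,-0.8],[0.0006,-0.002,0.0002,0,0,0,-0.8],[0.0006,-0.003,0.0002,0,0,0,-0.8]]'| grep -E 'ee_pos|force'; for i in 1 2 3; do python3 -m jog '[[0.0003,-0.001,0.0002,0,0,0,-0.8],[0.0003,-0.002,0.0002,0,0,0,-0.8],[0.0003,-0.003,0.0002,0,0,0,-0.8]]'| grep -E 'ee_pos|force'; done
python3 -c "
from h import *
o=status.get_obs()['ee_pos'];a=np.radians(16.43);e=np.array([np.cos(a),np.sin(a)]);f=np.array([-e[1],e[0]]);d=o[:2]-[.5456,.0059];print('du',d@e,'y',.033+d@f)"
```

```text
ee_pos: [0.5491, -0.0053, 0.0887]
force: [-0.3, 3.5, 6.1]
ee_pos: [0.5499, -0.0083, 0.0887]
force: [-0.9, 3.4, 6.3]
ee_pos: [0.5506, -0.0111, 0.0887]
force: [-1.1, 3.9, 5.5]
ee_pos: [0.5513, -0.014, 0.0886]
force: [-1.7, 2.9, 5.9]
du -0.00019740283182435983 y 0.01228677200178692
```

```bash
for i in 1 2 3 4; do python3 -m jog '[[0,-0.001,0.0002,0,0,0,-0.8],[0,-0.002,0.0002,0,0,0,-0.8],[0,-0.003,0.0002,0,0,0,-0.8]]'| grep -E 'ee_pos|force'; done
python3 -c "
from h import *
o=status.get_obs()['ee_pos'];a=np.radians(16.43);e=np.array([np.cos(a),np.sin(a)]);f=np.array([-e[1],e[0]]);d=o[:2]-[.5456,.0059];print('du',d@e,'y',.033+d@f)"
```

```text
ee_pos: [0.5523, -0.0168, 0.0886]
force: [-1.9, 3.5, 5.9]
ee_pos: [0.5533, -0.0196, 0.0887]
force: [-2.4, 3.6, 6.6]
ee_pos: [0.5542, -0.0224, 0.0887]
force: [-2.0, 3.5, 5.6]
ee_pos: [0.5552, -0.0252, 0.0886]
force: [-0.4, 3.7, 6.1]
du 0.00038535176835415827 y 0.0004421722142539039
```

```bash
for i in 1 2 3 4 5; do python3 -m jog '[[0.0003,-0.0007,0.0002,0,0,0,-0.8],[0.0003,-0.0014,0.0002,0,0,0,-0.8]]'| grep -E 'ee_pos|force'; done
python3 -c "
from h import *
o=status.get_obs()['ee_pos'];a=np.radians(16.43);e=np.array([np.cos(a),np.sin(a)]);f=np.array([-e[1],e[0]]);d=o[:2]-[.5456,.0059];print('du',d@e,'y',.033+d@f)"
```

```text
ee_pos: [0.5554, -0.0265, 0.0886]
force: [-0.1, 2.3, 4.7]
ee_pos: [0.5557, -0.0279, 0.0886]
force: [-0.1, 3.0, 4.4]
ee_pos: [0.5559, -0.0293, 0.0885]
force: [-0.4, 3.5, 5.0]
ee_pos: [0.5561, -0.0307, 0.0883]
force: [-0.9, 2.6, 3.4]
ee_pos: [0.5558, -0.0324, 0.0876]
force: [0.5, -0.2, -1.0]
du -0.001036162287608416 y -0.006675729075021508
```

The force vanished and z is falling at y≈−6.7 mm, so the tip is dropping into the hole. I'll lower it gently and centre it by the force.

```bash
for i in 1 2 3; do python3 -m jog '[[-0.0003,0,0.0007,0,0,0,-0.8],[-0.0003,0,0.0007,0,0,0,-0.8]]'| grep -E 'ee_pos|force'; done
```

```text
ee_pos: [0.5559, -0.0325, 0.0864]
force: [-0.1, 0.8, -0.6]
ee_pos: [0.5561, -0.0325, 0.0855]
force: [-0.0, 0.8, -0.9]
ee_pos: [0.5564, -0.0323, 0.0847]
force: [0.6, -0.1, -0.7]
```

```bash
for i in 1 2 3 4; do python3 -m jog '[[0,0,0.001,0,0,0,-0.8],[0,0,0.002,0,0,0,-0.8]]'| grep -E 'ee_pos|force'; done
```

```text
ee_pos: [0.5564, -0.0323, 0.0826]
force: [-0.5, -0.6, -0.5]
ee_pos: [0.5564, -0.0323, 0.0805]
force: [-0.0, -0.7, -0.7]
ee_pos: [0.5563, -0.0323, 0.0784]
force: [-0.2, -0.4, -1.2]
ee_pos: [0.5563, -0.0323, 0.0763]
force: [-0.1, -0.3, -0.4]
```

```bash
for i in 1 2 3; do python3 -m jog '[[0,0,0.001,0,0,0,-0.8],[0,0,0.002,0,0,0,-0.8]]'| grep -E 'ee_pos|force'; done;  for i in 1 2 3; do python3 -m jog '[[0,0,0.0005,0,0,0,-0.8],[0,0,0.0005,0,0,0,-0.8]]'| grep -E 'ee_pos|force'; done
```

```text
ee_pos: [0.5563, -0.0323, 0.0742]
force: [-0.3, -0.1, -0.6]
ee_pos: [0.5563, -0.0323, 0.0721]
force: [-0.2, 0.4, -0.6]
ee_pos: [0.5563, -0.0322, 0.07]
force: [0.7, -0.3, -0.8]
ee_pos: [0.5563, -0.0323, 0.0694]
force: [0.1, 0.4, -0.6]
ee_pos: [0.5563, -0.0322, 0.0688]
force: [-0.3, -0.6, -1.1]
ee_pos: [0.5565, -0.0322, 0.0687]
force: [-0.8, 0.6, 3.5]
```

It bottoms at TCP z 0.0687, 20.0 mm below the bar's top, so the pin is fully home. Now I'll let go and check before lifting away.

```bash
python3 -m jog '[[0,0,0,0,0,0,-0.4],[0,0,0,0,0,0,-0.1],[0,0,0,0,0,0,0.2],[0,0,0,0,0,0,0.2],[0,0,0,0,0,0,0.2],[0,0,0,0,0,0,0.2]]'; python3 -m jog '[[0,0,-0.03,0,0,0,0.2],[0,0,-0.07,0,0,0,0.2],[0,0,-0.11,0,0,0,0.2],[0,0,-0.13,0,0,0,0.2],[0,0,-0.13,0,0,0,0.2],[0,0,-0.13,0,0,0,0.2]]'; python3 -c "
from h import *
snap('wrist','w9');snap('side','s9');snap('top','t9');o=status.get_obs();print(o['force'],o['ee_pos'])
crop('s9',180,120,380,290,4,'s9c')"
```

```text
time_s: 18.95
ee_pos: [0.5565, -0.0323, 0.0687]
eef_rot: [3.139, 0.005, -2.854]
force: [-0.8, -0.2, -0.4]
grip_width: 0.0564
time_s: 19.55
ee_pos: [0.5557, -0.0328, 0.1981]
eef_rot: [3.138, 0.005, -2.854]
force: [-1.2, 0.3, -0.3]
grip_width: 0.0564
[ 0.43342348 -0.0834195   0.1267001 ] [ 0.55544438 -0.03275673  0.19720731]
```

View pics/w9.png

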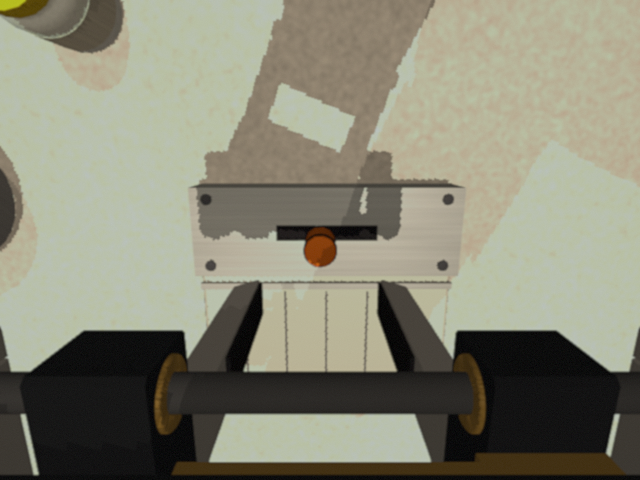

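View pics/s9c.png

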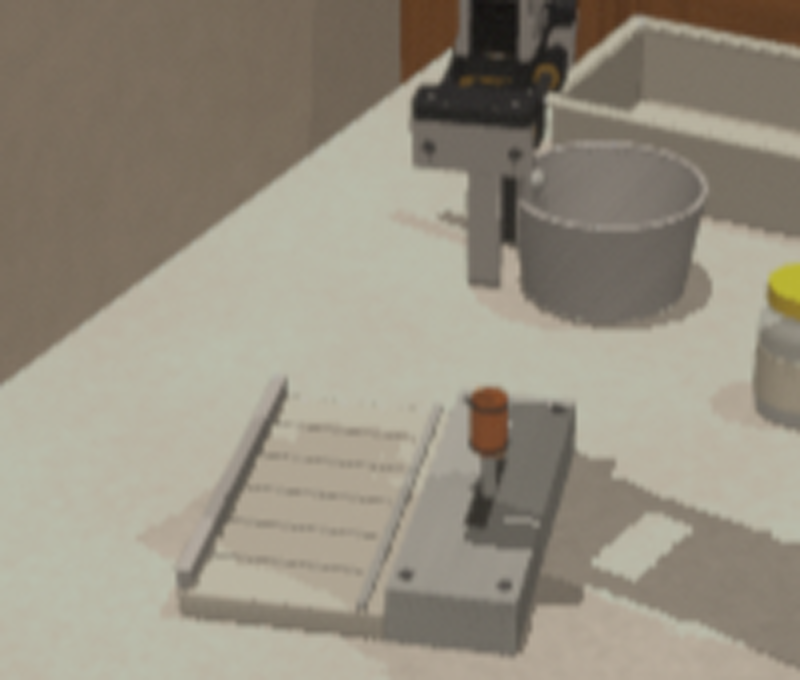

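View pics/t9.png

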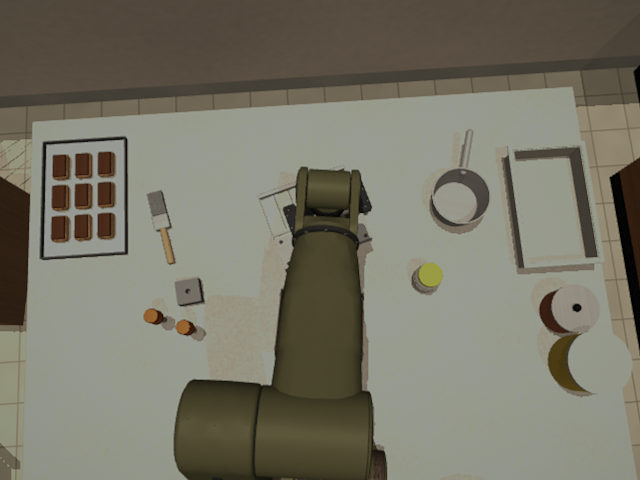

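The pin stands upright in the slot: wrist view, handle top at (320,250); side crop, handle at (489,420). The exposed shank is about 0.62 of the handle's height, against 26/40 = 0.65 expected when home. In the top view the jar (430,272), pan (460,200) and brush (161,228) sit where they started, and the gripper is clear. Handing in.

```bash
python3 -c "
from h import *
ctrl.hand_in()"
```

```text
the job is handed in; nothing more can be done
```

The lock pin is standing fully home in the bar's hole, let go, and the job is handed in; the hand-in gives no verdict.

- **What I did:** I drew the smallest orange-handled pin from the grey rest and centred it in the slot by feeling both side walls (4.1 mm apart, 4 mm expected). I set it on the bar at about y = +33 mm and slid it towards −y at about 6 N. It dropped in at about y = −7 mm, and I lowered it until it bottomed.
- **Depth:** it bottomed 20.0 mm below the bar's top, the hole's full depth. The highest force I read against the cutter was about 7 to 8 N, against the 30 N limit; readings were only at the end of each short move.
- **Final pictures:** the pin is upright with the right length of shank showing, the gripper is open and clear about 130 mm up, and the jar, pan and brush look unmoved. The last picture was taken just after 19.55 s on the clock, against the 67 s limit.
- **Disagreements:** the cameras differed by 2 to 4 mm on the pin and slot positions, and by about 1.3 mm on where the pin tip stood across the slot. Feeling the walls settled the tip's position. A darker patch in the wrist picture at about y = −7.5 mm agreed with where the hole was felt.

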